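Shift the paper stop one hole and hold its pin home

TASK

Set the paper-stop jig for the next sheet width. First get its readout box ready by pressing three keys fully down, one at a time and letting each come back up: the round key, then the square key, then the long narrow key. Then pull up the spring plunger knob on the sliding stop, slide the stop to the very next hole away from the fixed fence, let the pin go fully home in that hole, and finish while still holding the knob with the pin engaged (do not let go); leave the art things lying around where they are.

Things in the scene. Friction and masses are not known exactly. Their poses are not given: they have to be found in the camera images.
- jig: paper-stop jig fixed to the table: plywood board 160 (x) x 340 (y) x 14 mm with a square steel tube, 28 mm wide, top 46 mm up, along y at x = 30 mm; brackets 64 mm high at its ends. Holes of 12.4 mm in the tube's top at y = -80, -40, 0, 40, 80, 120 mm. The fixed fence, 50 mm high, crosses the board at y = -152 mm. Origin: centre of the board's underside; z up; +y leads away from the fence.
- knob: black round plunger knob on the sliding stop: upright cylinder 28 mm across, 36 mm tall, with a 33 mm lip round its top 6 mm. Origin at its centre, 92 mm above the table when the pin is home (underside 74, top 110 mm). Under it a 20 mm wide bush, then the flat top of the aluminium stop (52 x 50 mm) 62 mm up. Lifting the knob pulls the pin; it moves with the stop.
- plunger (a joint): lift of knob and pin, m: 0 = pin fully home in a hole, 0.018 = end of travel. The pin, 10 mm thick with a round end, enters the tube by 12 mm: lift it by more than 0.012 to slide freely. A spring pushes it down with about 4 N when home and 8 N when fully lifted; knob and pin weigh 70 g.
- stop (a joint): position of the sliding stop along the jig's +y, m: 0 = the hole where the pin starts (jig y = -40 mm), 0.040 = the next hole away from the fence, 0.080 = the one after. Sliding friction about 1.5 N once the pin is out. The stop is an aluminium sleeve, about 0.3 kg, with a thin blade reaching 100 mm from the knob to jig -x.
- next_hole (a point): centre of the mouth of the next hole, on the tube's top face (46 mm above the table, jig x = +30, y = 0 mm): the knob must finally stand straight above it. Its axes are the jig's.
- readout: the fixed grey readout box, 130 (x) x 210 (y) x 34 mm, with a dark display strip along its far (+x) side and three white keys in a row along its y axis, 60 mm apart, at x = -25 mm; which key is in which place changes. Origin at the centre of its underside on the table, z up.
- key_round_top (a point): centre of the top of the round key (26 mm disc), about 50 mm above the table when up. Key tops stand 12 mm above their 36 x 50 mm black bases.
- key_square_top (a point): centre of the top of the square key (24 x 24 mm), about 50 mm above the table when up
- key_long_top (a point): centre of the top of the long narrow key (42 mm along the box's x, 13 mm wide), about 50 mm above the table when up
- key_round (a joint): press depth of the round key, m: 0 up, 0.006 fully down; sprung: about 1.3 N to start, 4 N fully down. Counts as pressed beyond 0.004.
- key_square (a joint): press depth of the square key, as for the round one
- key_long (a joint): press depth of the long key, as for the round one
- eraser: bystander: white eraser 22 x 45 x 13 mm lying on the jig board at its +y end; leave alone. Origin centre of underside.
- glue_pot: bystander: white glue pot, 48 mm wide, 56 mm tall, on the jig board in the corner by the fence, origin centre of underside
- paint_green: bystander: jar of green paint, 64 mm wide, 120 mm tall, beyond the jig, origin centre of underside
- paint_ochre: bystander: jar of yellow paint, 72 mm wide, 100 mm tall, origin centre of underside
- paint_blue: bystander: jar of blue paint, 64 mm wide, 120 mm tall, origin centre of underside
- brush: bystander: paint brush lying on the table
- lid_disc: bystander: white jar lid, 66 mm disc, 12 mm thick, lying on the table between jig and readout box

How it is judged:
By the outcome, as a careful person would: the job done as asked, in the order asked, and still so for the second after the job is handed in, while the arm keeps its last pose, push and grip.
It also fails if it takes over 54 s, if anything falls off the work surface, if the arm or the gripper's body presses on something with over 40 N, if the wrist force passes 120 N, or if a joint passes its speed limit or range.

ROBOT

A 7-joint arm with a two-finger parallel gripper is mounted at the origin on the work surface. World frame = base frame: x ahead of the robot, y to its left, z up, the work surface at z = 0. Lengths are in m, angles in rad, forces in N, time in s.
With the tool pointing down it reaches from about 0.4 to 0.875 m from the base axis. Payload 19.3 kg.
Tool frame: the origin (TCP) lies at the very end of the fingers, on their centre line; the grasp point (between the pads) lies 19 mm behind it (bot.grip_point_offset is the distance from the TCP to the grasp point, in m); z points along the fingers, y is the line along which they close (so a half turn about z gives the same grasp; the last joint's range is limited). The gripper opens to 85 mm and grips with 20 to 120 N. Pads are 22 mm wide; open, the fingers measure 114 mm over their backs; the gripper's body (76 mm by 85 mm) begins 54 mm behind the grasp point. The pads swing forward as they close: fully open they stand 13 mm farther back than shut.
Start: joints at [1.119, 0.521, -0.036, 1.599, 0.021, 1.021, -0.113], TCP at [0.233, -0.58, 0.231] pointing down, gripper open.
Joint ranges: [-2.91, 2.91], [-0.3, 2.13], [-1.5, 1.42], [0.17, 2.43], [-1.26, 4.41], [0.16, 1.93], [-2.52, 2.52]. Speed limits (rad/s): [1.89, 1.89, 2.39, 2.39, 3.01, 3.01, 3.01].

INTERFACE

Orientations are given as a unit quaternion [x, y, z, w].
In Python, from cell import bot, imaging gives the robot as it stands. The module is installed in compiled form; this text tells all that it offers.
- The arm moves only by the shell command python3 -m pendant 'ROWS' [FORCE]. ROWS is JSON, a list of rows, each a list of 3 entries, a list of its own where there are three numbers: the turn, a rotation vector about the tool's x, y, z in degrees, then the shift along the tool's x, y, z in m, then the closure, from -1 (fully open) to 1 (shut). In form: [[[wx, wy, wz], [tx, ty, tz], jaw], ...]. A call has 1 to 10 rows; each row shifts and turns the commanded pose from where the row before left it, along the tool's axes as they then stand; what a row does not reach is not made up. A row lasts 1/8 s, in which the tool goes at most 62.5 mm and 10.7 degrees, less where a joint would pass 70% of its speed; a pose out of reach is approached as far as the arm can. A call is refused whole if a number of a shift passes 0.0625 or a number of a turn 10.7, either way. A call with a gripper value outside its range is refused whole. The fingers move at their own pace and stop on an object; FORCE is the grip in N (left out, the last holds). Time passes only in rows, so rows that do not move let the fingers close. It gives the time, the measured TCP pose, the force, the opening and the grip force at its end, in the units of the state.
- bot.get_state(): the state, without advancing time (a new reading comes with each control period).
- imaging.camera(name): name is "scene" or "top" or "wrist"; returns a dict with "frame" (420x560x3 uint8, red, green, blue), "fx", "fy", "cx", "cy" (pixels), "R" (3x3) and "t" (3): a world point X has camera coordinates R X + t. Camera axes: x right, y down, z forward; pixel columns grow to the right and rows downward; lengths in m; the calibration is good to about 2 mm. A picture is of the moment at which its call begins. There is no depth.
- bot.hand_in(): hands the job in; it is judged then, once.
The state is a dict: "t": time; "joint_positions": joint angles; "qvel": joint speeds; "effort": joint torques, N m; "tool_pos": TCP position; "tcp_rot": TCP orientation; "contact_force": force on the tool from outside, world axes, zero at the start; "torque": the same for the moment, N m; "opening": finger opening in m; "finger_force": force on a finger pad.
Only numpy, scipy, OpenCV 4.12 (cv2) and the standard library are available. Lean on these libraries where they do the work, as an engineer would, in place of code of your own. Each camera call takes 0.05 s, during which the arm holds its last target. There are 200 camera calls.

## Working session

There is one attempt and no reset: what is moved stays moved. The work goes in short steps, Python scripts to look and compute and a shell command to move; the robot and the scene stay as the last step left them, time stands still between calls to the robot, and variables do not carry over. Pictures are saved under pics/ and viewed, at most 10 in all, crops included, and the job is handed in when it is done.

```bash
mkdir -p pics
python3 - <<'E'
from cell import bot, imaging
import cv2, numpy as np, pickle
d={}
for n in("scene","top"):
    c=imaging.camera(n); d[n]=c
    cv2.imwrite(f"pics/{n}0.png",c["frame"][:,:,::-1]); print(n,c["fx"],c["cx"],c["cy"],np.round(-np.array(c["R"]).T@c["t"],3),np.round(c["R"],3).tolist())
pickle.dump(d,open("c.pkl","wb"))
s=bot.get_state();print(s)
E
```

```text
scene 523.7062818835668 276.50033789883116 216.63566368131166 [1.045 0.582 1.085] [[-0.767, 0.642, 0.016], [0.524, 0.641, -0.561], [-0.37, -0.421, -0.828]]
top 462.84244967607316 280.32532116195506 202.56059868718478 [0.442 0.088 1.281] [[-0.019, -1.0, -0.001], [-0.988, 0.019, -0.15], [0.15, -0.002, -0.989]]
{'t': 0.1, 'joint_positions': array([ 1.1188007 ,  0.52196518, -0.03632892,  1.59992444,  0.02118489,
        1.02110354, -0.11282268]), 'qvel': array([ 0.00114008, -0.00319487,  0.00107415, -0.00159579, -0.00098392,
       -0.00179432, -0.00091241]), 'effort': array([ 4.85707540e-03, -9.28475904e+01,  1.98468380e+00, -3.70526612e+01,
        1.81808945e-02,  5.48595432e-03,  7.34910304e-05]), 'tool_pos': array([ 0.23273218, -0.57973721,  0.23078606]), 'tcp_rot': array([ 9.81838018e-01,  1.89720448e-01, -1.24211805e-04, -4.92685439e-04]), 'contact_force': array([-0.26166507, -1.28152583, -0.94510075]), 'torque': array([-0.00984289,  0.02345996, -0.03889751]), 'finger_force': 0.0, 'opening': 0.08508395847874117}
```

View pics/top0.png

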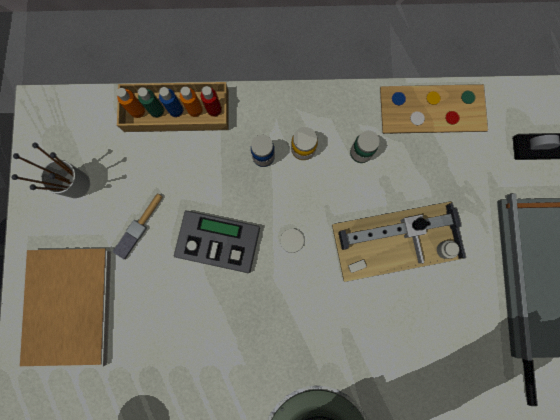

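View pics/scene0.png

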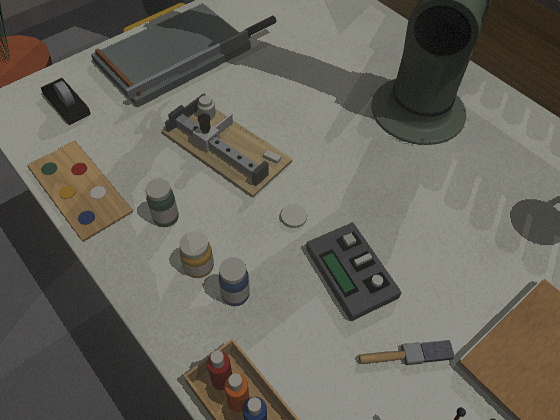

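The top view shows the jig with its fence on the right (458,230) and the knob at about (420,224). The readout keys are round (193,245), long (214,250) and square (235,255). In the scene view the keys are at about (377,281), (363,259) and (349,239), and the knob at (204,120).

```bash
cat > h.py <<'E'
import numpy as np, cv2
def ray(c,px,z):
    R=np.array(c["R"]);t=np.array(c["t"]);o=-R.T@t
    d=R.T@np.array([(px[0]-c["cx"])/c["fx"],(px[1]-c["cy"])/c["fy"],1]);return o+d*(z-o[2])/d[2]
def tri(a,pa,b,pb):
    A=[];y=[]
    for c,p in((a,pa),(b,pb)):
        o=ray(c,p,0);d=o-ray(c,p,1);d/=np.linalg.norm(d);P=np.eye(3)-np.outer(d,d);A.append(P);y.append(P@o)
    x=np.linalg.lstsq(np.vstack(A),np.hstack(y),rcond=None)[0];return x
def blobs(f,box,fn,amin=15):
    x0,y0,x1,y1=box;m=fn(f[y0:y1,x0:x1].astype(int)).astype(np.uint8)
    n,l,s,c=cv2.connectedComponentsWithStats(m)
    return [(np.round(c[i]+[x0,y0],1),s[i,4],s[i,2:4]) for i in range(1,n) if s[i,4]>=amin]
E
python3 - <<'E'
from h import *; import pickle
d=pickle.load(open("c.pkl","rb"));T=d["top"];S=d["scene"]
w=lambda f:f.min(2)>135
kt=blobs(T["frame"],(183,232,245,266),w);print(kt)
ks=blobs(S["frame"],(336,228,390,292),w);print(ks)
b=lambda f:f.max(2)<38
print("knob",blobs(T["frame"],(405,210,438,240),b),blobs(S["frame"],(190,105,225,140),b))
for p,_,_ in kt: print(ray(T,p,.05).round(4))
for p,_,_ in ks: print(ray(S,p,.05).round(4))
a=cv2.resize(T["frame"][190:290,325:475],None,fx=5,fy=5,interpolation=2)
e=cv2.resize(S["frame"][85:200,155:300],None,fx=5,fy=5,interpolation=2)
cv2.imwrite("pics/jt.png",a[:,:,::-1]);cv2.imwrite("pics/js.png",e[:,:,::-1])
E
```

```text
[(array([190.9, 245.2]), np.int32(53), array([8, 9], dtype=int32)), (array([213. , 249.7]), np.int32(51), array([ 7, 15], dtype=int32)), (array([191.2, 263.4]), np.int32(82), array([22,  6], dtype=int32))]
[]
knob [(array([420. , 223.8]), np.int32(146), array([17, 12], dtype=int32))] [(array([204. , 124.2]), np.int32(83), array([12, 17], dtype=int32))]
[0.5191 0.3246 0.05  ]
[0.5061 0.266  0.05  ]
[0.4712 0.3234 0.05  ]
```

View pics/jt.png

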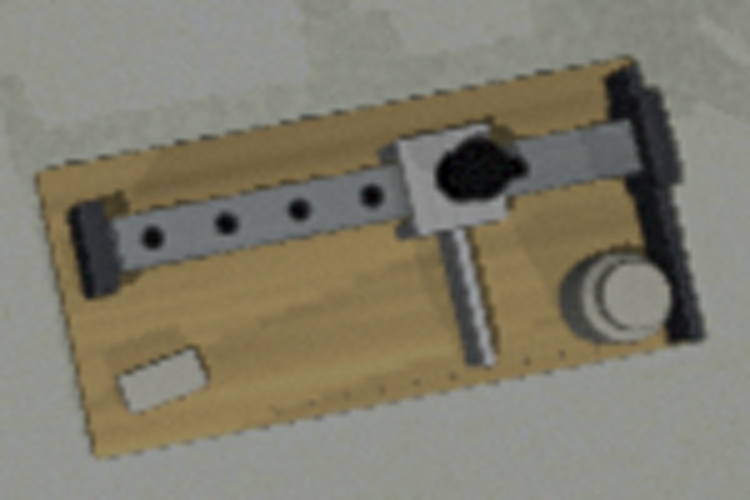

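View pics/js.png

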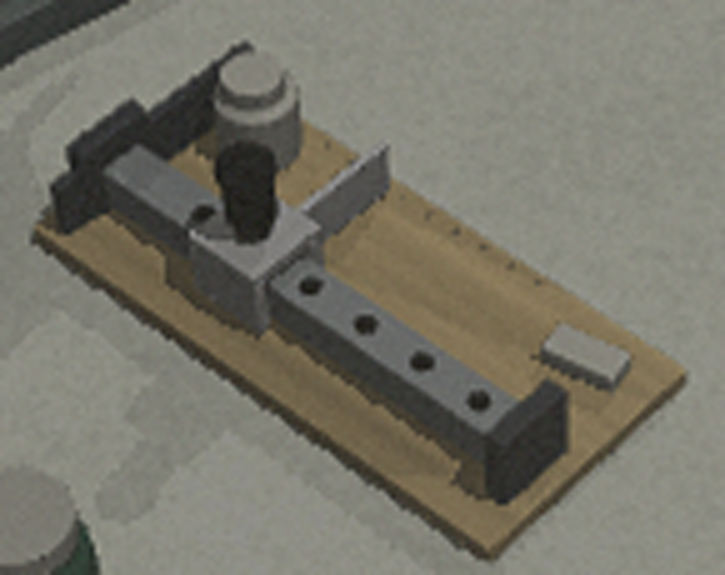

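The crops show four open holes in the tube: top-crop (372,196) to (152,238), scene-crop (311,286) to (479,401). The knob stands one pitch to the fence side, and the way to the next hole is clear.

Run:
```python
from h import *; import pickle
d=pickle.load(open("c.pkl","rb"));T=d["top"];S=d["scene"]
ht=[(372,196),(299,210),(226,224),(152,238)];hs=[(311,286),(366,325),(422,362),(479,401)]
f=lambda p,o:(np.array(p)+.5)/5-.5+o
P=[];
for a,b in zip(ht,hs):
    A=ray(T,f(a,[325,190]),.046);B=ray(S,f(b,[155,85]),.046);P.append((A+B)/2);print(A.round(4),B.round(4),tri(T,f(a,[325,190]),S,f(b,[155,85])).round(4))
P=np.array(P);u=P[-1]-P[0];print(np.linalg.norm(u),"yaw",np.degrees(np.arctan2(-u[0],u[1])));u/=np.linalg.norm(u)
m=P.mean(0);h0=m-.06*u;print("hole next",h0,"knob",h0-.04*u)
for th in(100,110,120,130):
  w=lambda f:f.min(2)>th
  for C,box in((T,(183,232,245,266)),(S,(336,228,390,292))):
    print(th,[(p.tolist(),a,ray(C,p,.05).round(4)[:2].tolist()) for p,a,_ in blobs(C["frame"],box,w)])
# scissor: lid and jars
for n,box,C,z in(("lid",(275,222,310,256),T,.012),):print(n,[(p,a,ray(C,p,z).round(3)) for p,a,_ in blobs(T["frame"],box,lambda f:f.min(2)>150)])
```

```text
[ 0.5526 -0.2308  0.046 ] [ 0.5498 -0.2298  0.046 ] [ 0.5515 -0.2292  0.0482]
[ 0.5459 -0.1913  0.046 ] [ 0.5437 -0.1897  0.046 ] [ 0.5449 -0.1901  0.047 ]
[ 0.5391 -0.152   0.046 ] [ 0.5364 -0.1511  0.046 ] [ 0.5381 -0.1506  0.0481]
[ 0.5324 -0.1121  0.046 ] [ 0.5297 -0.1119  0.046 ] [ 0.5316 -0.111   0.0486]
0.11995476470541862 yaw 9.671580917141313
hole next [ 0.55127022 -0.23022854  0.046     ] knob [ 0.55799024 -0.26966002  0.046     ]
100 [([191.1, 245.1], np.int32(67), [0.5194, 0.3241]), ([213.3, 249.8], np.int32(72), [0.5058, 0.2652]), ([235.2, 254.6], np.int32(73), [0.4921, 0.2072]), ([192.7, 263.1], np.int32(107), [0.4719, 0.3194])]
100 [([378.7, 243.3], np.int32(763), [0.4473, 0.2628]), ([349.2, 237.9], np.int32(80), [0.49, 0.2088]), ([362.7, 258.1], np.int32(80), [0.504, 0.267]), ([377.2, 279.3], np.int32(86), [0.5175, 0.3256])]
110 [([191.2, 245.1], np.int32(66), [0.5194, 0.3239]), ([213.2, 249.9], np.int32(66), [0.5056, 0.2654]), ([235.3, 254.6], np.int32(70), [0.4921, 0.207]), ([192.6, 263.3], np.int32(99), [0.4714, 0.3197])]
110 [([378.7, 243.1], np.int32(755), [0.4469, 0.2624]), ([349.1, 238.0], np.int32(60), [0.4903, 0.2089]), ([362.7, 258.1], np.int32(79), [0.504, 0.267]), ([377.2, 279.2], np.int32(83), [0.5173, 0.3254])]
120 [([191.3, 245.1], np.int32(64), [0.5194, 0.3236]), ([213.4, 249.7], np.int32(62), [0.5061, 0.2649]), ([235.2, 254.5], np.int32(66), [0.4924, 0.2072]), ([192.3, 263.3], np.int32(96), [0.4714, 0.3205])]
120 [([378.4, 244.2], np.int32(473), [0.4496, 0.264]), ([363.1, 258.0], np.int32(70), [0.5031, 0.2674]), ([377.3, 279.2], np.int32(74), [0.5172, 0.3256])]
130 [([191.2, 245.2], np.int32(59), [0.5191, 0.3238]), ([213.2, 250.0], np.int32(59), [0.5053, 0.2654]), ([191.5, 263.3], np.int32(90), [0.4715, 0.3226])]
130 [([387.5, 266.7], np.int32(27), [0.4766, 0.3183])]
lid []
```

```bash
python3 -m pendant '[[[0,0,6.1],[0,0,0],0],[[0,0,6.1],[0,0,0],1],[[0,0,0],[0.041,-0.0412,0],1],[[0,0,0],[0.041,-0.0412,0],1],[[0,0,0],[0.041,-0.0412,0],1],[[0,0,0],[0.041,-0.0412,0],1],[[0,0,0],[0.041,-0.0412,0],1],[[0,0,0],[0.041,-0.0412,0],1],[[0,0,0],[0.041,-0.0412,0],1],[[0,0,0],[0.041,-0.0412,0],1]]' 40
cat > go.py <<'E'
import sys,numpy as np
from scipy.spatial.transform import Rotation as Ro
from cell import bot
s=bot.get_state();R=Ro.from_quat(s["tcp_rot"]).as_matrix()
print("t",round(s["t"],2),"pos",s["tool_pos"].round(4),"x",R[:,0].round(3),"z",R[:,2].round(3),"q",s["joint_positions"].round(2),"F",s["contact_force"].round(1),"op",round(s["opening"],4),round(s["finger_force"],1))
if len(sys.argv)>3:print("shift",(R.T@(np.array(sys.argv[1:4],float)-s["tool_pos"])).round(4))
E
python3 go.py .519 .324 .10
```

```text
t: 1.35
tool_pos: [0.5016, -0.1983, 0.2312]
tcp_rot: [0.996, 0.084, -0.0, -0.0]
contact_force: [0.7, -0.0, -0.6]
opening: -0.0
finger_force: 0.0
t 1.35 pos [ 0.5016 -0.1983  0.2312] x [ 0.986  0.168 -0.   ] z [-0.  0. -1.] q [ 0.35  0.39 -0.11  1.82  0.05  0.93 -1.18] F [ 0.7 -0.  -0.6] op -0.0 0.0
shift [ 0.1049 -0.5119  0.1312]
```

```bash
python3 -m pendant '[[[0,0,0],[0.0105,-0.0512,0.008],1],[[0,0,0],[0.0105,-0.0512,0.008],1],[[0,0,0],[0.0105,-0.0512,0.008],1],[[0,0,0],[0.0105,-0.0512,0.008],1],[[0,0,0],[0.0105,-0.0512,0.008],1],[[0,0,0],[0.0105,-0.0512,0.008],1],[[0,0,0],[0.0105,-0.0512,0.008],1],[[0,0,0],[0.0105,-0.0512,0.008],1],[[0,0,0],[0.0105,-0.0512,0.008],1],[[0,0,0],[0.0105,-0.0512,0.008],1]]'
python3 go.py .519 .324 .055
python3 - <<'E'
from cell import imaging; import cv2
c=imaging.camera("wrist"); cv2.imwrite("pics/w1.png",c["frame"][:,:,::-1])
E
```

```text
t: 2.6
tool_pos: [0.518, 0.324, 0.1508]
tcp_rot: [0.996, 0.084, -0.0, 0.0]
contact_force: [1.1, -0.2, 0.4]
opening: 0.0002
finger_force: 0.0
t 2.6 pos [0.518  0.324  0.1508] x [ 0.986  0.168 -0.   ] z [-0. -0. -1.] q [-0.52  0.6  -0.2   1.7   0.15  0.86 -2.19] F [ 1.1 -0.2  0.4] op 0.0002 0.0
shift [0.001  0.0001 0.0958]
```

View pics/w1.png

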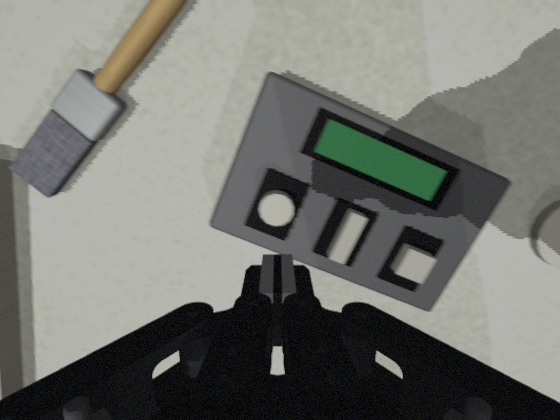

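The wrist view shows the fingers just behind the round key at (276,209), with the long key at (349,237) and the square key at (414,264). I'll check their positions with rays.

```bash
python3 - <<'E'
from cell import imaging; from h import *
c=imaging.camera("wrist")
for p,a,_ in blobs(c["frame"],(240,170,445,295),lambda f:f.min(2)>125,100): print(p,a,ray(c,p,.05).round(4))
E
python3 -m pendant '[[[0,0,0],[0.001,0,0.045],1],[[0,0,0],[0,0,0.045],1]]'
```

```text
[288.9 209.4] 847 [0.5195 0.3248 0.05  ]
[360.6 238.6] 810 [0.5063 0.2665 0.05  ]
[252.8 254.1] 879 [0.4789 0.3457 0.05  ]
[427.9 267.3] 783 [0.4922 0.2087 0.05  ]
[334.7 281.4] 1437 [0.4672 0.2779 0.05  ]
t: 2.95
tool_pos: [0.5194, 0.3224, 0.0603]
tcp_rot: [0.996, 0.084, 0.0, -0.0]
contact_force: [0.0, -0.1, -0.2]
opening: 0.0
finger_force: 0.0
```

```bash
python3 -m pendant '[[[0,0,0],[0,-0.001,0.009],1],[[0,0,0],[0,0,0.006],1],[[0,0,0],[0,0,0],1]]'; python3 go.py;python3 -m pendant '[[[0,0,0],[0,0,0.002],1],[[0,0,0],[0,0,0],1]]'; python3 go.py
```

```text
t: 3.32
tool_pos: [0.5196, 0.3238, 0.0475]
tcp_rot: [0.996, 0.084, 0.001, -0.0]
contact_force: [-1.1, -0.5, 2.0]
opening: -0.0001
finger_force: 1.1
t 3.33 pos [0.5196 0.3238 0.0475] x [0.986 0.168 0.001] z [ 0.001  0.001 -1.   ] q [-0.54  0.74 -0.17  1.75  0.19  0.66 -2.22] F [-1.1 -0.5  2. ] op -0.0001 1.1
t: 3.58
tool_pos: [0.5197, 0.3239, 0.0451]
tcp_rot: [0.996, 0.084, 0.001, -0.0]
contact_force: [0.5, 0.7, 4.3]
opening: -0.0001
finger_force: 1.6
t 3.58 pos [0.5197 0.3239 0.0451] x [0.986 0.168 0.002] z [ 0.001  0.001 -1.   ] q [-0.54  0.74 -0.17  1.75  0.19  0.66 -2.22] F [0.5 0.7 4.3] op -0.0001 1.6
```

```bash
python3 -m pendant '[[[0,0,0],[0,0,0.003],1],[[0,0,0],[0,0,0],1],[[0,0,0],[0,0,0],1]]'; python3 -m pendant '[[[0,0,0],[0,0,-0.012],1],[[0,0,0],[0,0,-0.018],1],[[0,0,0],[0,0,0],1]]'; python3 go.py .4915 .2080 .070
```

```text
t: 3.95
tool_pos: [0.5198, 0.324, 0.0435]
tcp_rot: [0.996, 0.084, 0.001, -0.0]
contact_force: [-8.4, -3.9, 35.3]
opening: -0.0001
finger_force: 17.8
t: 4.32
tool_pos: [0.5198, 0.3239, 0.0728]
tcp_rot: [0.996, 0.084, 0.001, -0.001]
contact_force: [0.0, -0.9, -0.4]
opening: 0.0001
finger_force: 0.0
t 4.33 pos [0.5198 0.3239 0.0728] x [0.986 0.168 0.002] z [ 0.002  0.001 -1.   ] q [-0.53  0.7  -0.18  1.75  0.18  0.71 -2.21] F [ 0.  -0.9 -0.4] op 0.0001 0.0
shift [-0.0474  0.1096  0.0026]
```

```bash
python3 -m pendant '[[[0,0,0],[-0.0158,0.0365,0],1],[[0,0,0],[-0.0158,0.0365,0],1],[[0,0,0],[-0.0158,0.0365,0],1],[[0,0,0],[0,0,0.018],1],[[0,0,0],[0,0,0.007],1],[[0,0,0],[0,0,0.004],1],[[0,0,0],[0,0,0],1],[[0,0,0],[0,0,0],1]]'; python3 go.py .4915 .2080 .044
```

```text
t: 5.32
tool_pos: [0.4906, 0.2081, 0.0434]
tcp_rot: [0.996, 0.085, -0.0, 0.0]
contact_force: [-9.6, -8.5, 37.0]
opening: 0.0
finger_force: 18.5
t 5.33 pos [0.4906 0.2081 0.0434] x [ 0.986  0.169 -0.   ] z [-0.    -0.001 -1.   ] q [-0.38  0.66 -0.17  1.97  0.21  0.53 -2.11] F [-9.6 -8.5 37. ] op 0.0 18.5
shift [ 0.0008  0.0002 -0.0006]
```

```bash
python3 -m pendant '[[[0,0,0],[0,0,-0.012],1],[[0,0,0],[0,0,-0.017],1],[[0,0,0],[0,0,0],1],[[0,0,0],[0.0121,-0.0273,0],1],[[0,0,0],[0.0121,-0.0273,0],1],[[0,0,0],[0,0,0.018],1],[[0,0,0],[0,0,0.007],1],[[0,0,0],[0,0,0.0035],1],[[0,0,0],[0,0,0],1],[[0,0,0],[0,0,0],1]]'; python3 go.py .505 .266 .044
```

```text
t: 6.58
tool_pos: [0.5049, 0.265, 0.0437]
tcp_rot: [0.996, 0.084, -0.0, 0.0]
contact_force: [-9.7, -1.0, 23.6]
opening: -0.0001
finger_force: 12.0
t 6.58 pos [0.5049 0.265  0.0437] x [ 0.986  0.168 -0.001] z [-0.001 -0.    -1.   ] q [-0.46  0.7  -0.18  1.87  0.2   0.59 -2.17] F [-9.7 -1.  23.6] op -0.0001 12.0
shift [ 0.0002 -0.0009 -0.0003]
```

```bash
python3 -m pendant '[[[0,0,0],[0,0,-0.02],1],[[0,0,0],[0,0,-0.05],1],[[0,0,0],[0,0,-0.06],0],[[0,0,0],[0,0,-0.02],-0.5]]'; python3 go.py .558 -.27 .19
```

```text
t: 7.08
tool_pos: [0.5064, 0.2651, 0.1961]
tcp_rot: [0.996, 0.084, 0.002, -0.001]
contact_force: [0.5, -0.8, -0.5]
opening: 0.0362
finger_force: 0.0
t 7.08 pos [0.5064 0.2651 0.1961] x [0.986 0.167 0.004] z [ 0.003  0.002 -1.   ] q [-0.42  0.48 -0.22  1.78  0.13  0.9  -2.11] F [ 0.5 -0.8 -0.5] op 0.0362 0.0
shift [-0.0384  0.5362  0.0055]
```

```bash
python3 -m pendant '[[[0,0,0],[-0.0038,0.0536,0],-0.5],[[0,0,0],[-0.0038,0.0536,0],-0.5],[[0,0,0],[-0.0038,0.0536,0],-0.5],[[0,0,0],[-0.0038,0.0536,0],-0.5],[[0,0,0],[-0.0038,0.0536,0],-0.5],[[0,0,0],[-0.0038,0.0536,0],-0.5],[[0,0,0],[-0.0038,0.0536,0],-0.5],[[0,0,0],[-0.0038,0.0536,0],-0.5],[[0,0,0],[-0.0038,0.0536,0],-0.5],[[0,0,0],[-0.0038,0.0536,0],-0.5]]'; python3 go.py .558 -.27 .19
python3 - <<'E'
from cell import imaging; import cv2,pickle
c=imaging.camera("wrist"); pickle.dump(c,open("w2.pkl","wb"));cv2.imwrite("pics/w2.png",c["frame"][:,:,::-1])
E
```

```text
t: 8.32
tool_pos: [0.5572, -0.2716, 0.1927]
tcp_rot: [0.996, 0.084, -0.0, -0.0]
contact_force: [0.2, 0.4, 0.5]
opening: 0.0638
finger_force: 0.0
t 8.32 pos [ 0.5572 -0.2716  0.1927] x [ 0.986  0.167 -0.001] z [-0.001 -0.    -1.   ] q [ 0.44  0.56 -0.12  1.65  0.08  0.94 -1.11] F [0.2 0.4 0.5] op 0.0638 0.0
shift [ 0.0011 -0.0015  0.0027]
```

View pics/w2.png

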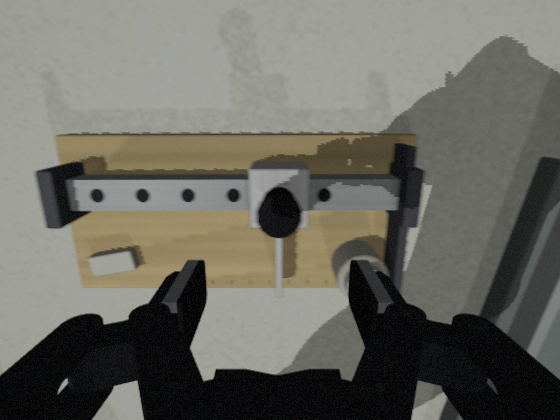

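The wrist view shows the tube level in the image, so the tool is aligned with the jig. The knob top is at about (279,217), with holes at (233,195) and (324,195) on either side of it.

Run:
```python
from h import *; import pickle
c=pickle.load(open("w2.pkl","rb"))
H=[ray(c,p,.046) for p in((97,196),(142,195.5),(188,195),(233,195),(324,195))];print(np.round(H,4))
u=H[0]-H[4];print(np.linalg.norm(u),np.degrees(np.arctan2(-u[0],u[1])))
for p,a,s in blobs(c["frame"],(240,180,315,245),lambda f:f.max(2)<25,200):print(p,a,s)
print(ray(c,(279,219),.11).round(4))
```

```text
[[ 0.531  -0.1138  0.046 ]
 [ 0.5381 -0.1529  0.046 ]
 [ 0.5454 -0.1928  0.046 ]
 [ 0.5521 -0.2319  0.046 ]
 [ 0.5656 -0.3108  0.046 ]]
0.2000897136244775 9.976022021649037
[280.9 211.5] 1181 [41 49]
[ 0.5574 -0.2718  0.11  ]
```

```bash
python3 -m pendant '[[[0,0,0],[0.001,0,0.04],-0.5],[[0,0,0],[0,0,0.04],-0.5],[[0,0,0],[0,0,0.03],-0.5],[[0,0,0],[0,0,0.014],-0.5],[[0,0,0],[0,0,0],-0.5]]' 40; python3 go.py .5585 -.271 .068
```

```text
t: 9.0
tool_pos: [0.5585, -0.2692, 0.0684]
tcp_rot: [0.996, 0.084, -0.001, -0.0]
contact_force: [-0.2, -0.5, -0.4]
opening: 0.0646
finger_force: 0.0
t 9.0 pos [ 0.5585 -0.2692  0.0684] x [ 0.986  0.168 -0.001] z [-0.001  0.    -1.   ] q [ 0.43  0.72 -0.11  1.73  0.11  0.71 -1.14] F [-0.2 -0.5 -0.4] op 0.0646 0.0
shift [-0.0003  0.0018  0.0004]
```

```bash
python3 -m pendant '[[[0,0,0],[0,0.0008,0],0],[[0,0,0],[0,0,0],1],[[0,0,0],[0,0,0],1],[[0,0,0],[0,0,0],1],[[0,0,0],[0,0,0],1]]' 50; python3 go.py .5585 -.271 .068
```

```text
t: 9.62
tool_pos: [0.5598, -0.2703, 0.0702]
tcp_rot: [0.996, 0.084, 0.001, 0.001]
contact_force: [-1.1, 0.7, 9.3]
opening: 0.0299
finger_force: 48.5
t 9.62 pos [ 0.5598 -0.2703  0.0702] x [0.986 0.168 0.002] z [ 0.002 -0.001 -1.   ] q [ 0.43  0.72 -0.11  1.72  0.11  0.71 -1.14] F [-1.1  0.7  9.3] op 0.0299 48.5
shift [-0.0014  0.0005  0.0022]
```

Run:
```python
from cell import imaging; import cv2,numpy as np
c=imaging.camera("wrist")["frame"][170:350,160:420];s=imaging.camera("scene")["frame"][60:200,140:300]
a=cv2.resize(c,(400,400));b=cv2.resize(s,(400,400),interpolation=2)
cv2.imwrite("pics/g.png",np.hstack([a,b])[:,:,::-1])
```

```text
(no output)
```

View pics/g.png

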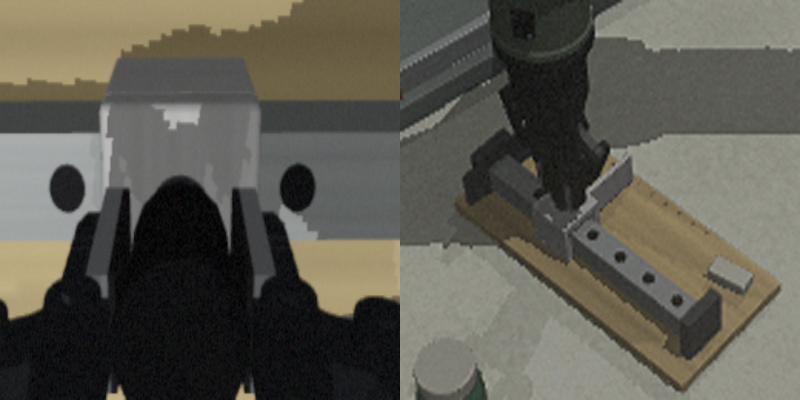

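The knob is held centrally between the pads, with the stop still at its start hole. Next I lift it.

```bash
python3 -m pendant '[[[0,0,0],[0,0,-0.006],1],[[0,0,0],[0,0,-0.006],1],[[0,0,0],[0,0,-0.005],1],[[0,0,0],[0,0,0],1]]'; python3 go.py .5598 -.2703 .0855
```

```text
t: 10.22
tool_pos: [0.5593, -0.2699, 0.0861]
tcp_rot: [0.996, 0.084, 0.0, 0.0]
contact_force: [4.5, -1.6, -8.2]
opening: 0.0302
finger_force: 50.6
t 10.22 pos [ 0.5593 -0.2699  0.0861] x [0.986 0.168 0.   ] z [ 0.001 -0.    -1.   ] q [ 0.43  0.69 -0.11  1.72  0.11  0.74 -1.14] F [ 4.5 -1.6 -8.2] op 0.0302 50.6
shift [0.0004 0.0005 0.0006]
```

```bash
python3 -m pendant '[[[0,0,0],[0,-0.005,0],1],[[0,0,0],[0,-0.01,0],1],[[0,0,0],[0,-0.01,0],1],[[0,0,0],[0,-0.01,0],1],[[0,0,0],[0,-0.005,0],1],[[0,0,0],[0,0,0],1]]'; python3 go.py .5526 -.2309 .0855
```

```text
t: 10.98
tool_pos: [0.5525, -0.2298, 0.0858]
tcp_rot: [0.996, 0.085, -0.0, -0.0]
contact_force: [4.5, 3.2, -8.2]
opening: 0.0298
finger_force: 50.6
t 10.97 pos [ 0.5525 -0.2298  0.0858] x [ 0.986  0.169 -0.   ] z [-0.  0. -1.] q [ 0.37  0.67 -0.11  1.78  0.11  0.7  -1.2 ] F [ 4.5  3.2 -8.2] op 0.0298 50.6
shift [-0.      0.0011  0.0003]
```

```bash
python3 -m pendant '[[[0,0,0],[0,0.0008,0],1],[[0,0,0],[0,0,0.005],1],[[0,0,0],[0,0,0],1]]'; python3 -m pendant '[[[0,0,0],[0,0,0.005],1],[[0,0,0],[0,0,0.003],1],[[0,0,0],[0,0,0],1]]'; python3 go.py .5526 -.2309 .0702
```

```text
t: 11.35
tool_pos: [0.5527, -0.2315, 0.0804]
tcp_rot: [0.996, 0.084, 0.0, 0.0]
contact_force: [4.8, 0.8, -7.4]
opening: 0.0304
finger_force: 50.5
t: 11.72
tool_pos: [0.5527, -0.2315, 0.0724]
tcp_rot: [0.996, 0.084, 0.0, 0.0]
contact_force: [5.6, -0.1, -5.0]
opening: 0.0303
finger_force: 50.4
t 11.72 pos [ 0.5527 -0.2315  0.0724] x [0.986 0.168 0.   ] z [ 0. -0. -1.] q [ 0.37  0.69 -0.11  1.78  0.11  0.68 -1.2 ] F [ 5.6 -0.1 -5. ] op 0.0303 50.4
shift [-0.     -0.0006  0.0022]
```

```bash
python3 -m pendant '[[[0,0,0],[0,0,0.002],1],[[0,0,0],[0,0,0],1]]'; python3 -m pendant '[[[0,0,0],[0,0,0.0015],1],[[0,0,0],[0,0,0],1],[[0,0,0],[0,0,0],1]]'; python3 go.py
```

```text
t: 11.98
tool_pos: [0.5527, -0.2315, 0.0705]
tcp_rot: [0.996, 0.084, 0.0, 0.0]
contact_force: [5.4, 0.5, -5.1]
opening: 0.0301
finger_force: 50.4
t: 12.35
tool_pos: [0.553, -0.2317, 0.0701]
tcp_rot: [0.996, 0.084, 0.001, 0.0]
contact_force: [1.0, 0.5, 11.8]
opening: 0.0299
finger_force: 49.2
t 12.35 pos [ 0.553  -0.2317  0.0701] x [0.986 0.168 0.001] z [ 0.001 -0.001 -1.   ] q [ 0.37  0.69 -0.11  1.78  0.11  0.67 -1.2 ] F [ 1.   0.5 11.8] op 0.0299 49.2
```

Run:
```python
from cell import imaging; import cv2
s=imaging.camera("scene")["frame"][60:300,140:420]
cv2.imwrite("pics/f.png",cv2.resize(s,(700,600),interpolation=2)[:,:,::-1])
```

```text
(no output)
```

View pics/f.png

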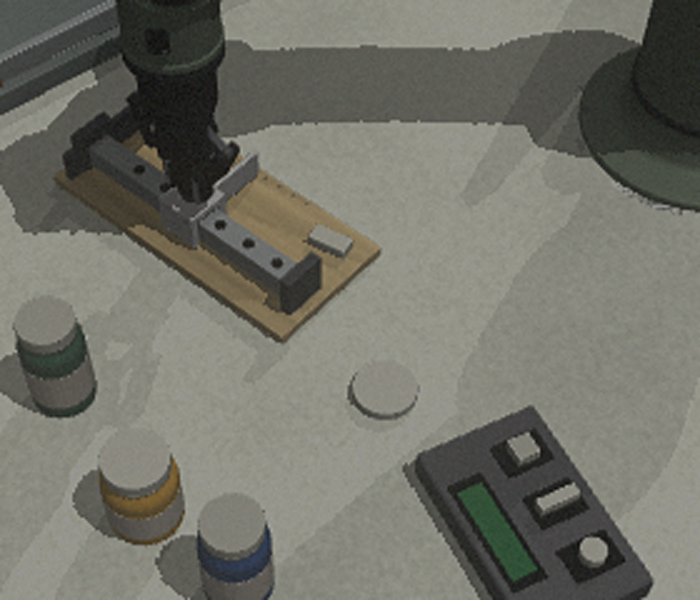

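The stop has moved one hole: three holes, at (220,225), (248,243) and (277,263), remain beyond it instead of four. The keys are up and nothing else has moved.

```bash
python3 -c "
from cell import bot
print(bot.hand_in())"
```

```text
the job is handed in; nothing more can be done
None
```

The job is handed in: the round, square and long keys were pressed fully down in that order, and the stop was moved one hole away from the fence. The pin is home, the gripper still holds the knob, and it took about 12 s of the 54 s allowed.

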